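# Rake a dropped lock ring out from under the bench shelf

## Task

The microscope's brass lock ring has rolled under the clear shelf. Take the probe by its handle, reach its head in over and past the ring, let it down until it bears lightly on the glass behind the ring, and drag the ring out onto the open glass in front of the shelf, with the head bearing on the glass all the way; the glass is not level and cracks under more than 6 newtons, so feel your way. Then lay the probe back on its blue rest the way it lay; do not touch the ring with the gripper, do not bump the shelf, and leave everything else as it stands.

Things in the scene. Friction and masses are not known exactly. Their poses are not given: they have to be found in the camera images.
- ring: Brass lock ring off the microscope, the dropped part: outside diameter 26 mm, hole 12 mm, 5 mm thick, about 20 g, lying flat on the glass plate under the shelf. Origin: centre of its underside, z up.
- shelf: Clear acrylic bridge shelf, fixed. Top 140 mm along x, 262 mm along y, underside 85 and upper face 90 mm above the bench, on two side panels with inner faces at y = -125 and +125 mm; open at front and back. Origin: on the bench under its middle; x points from the open front (blue edge, x = -70 mm) to the back. A dish and a vial stand on it.
- plate: Fixed glass plate under the shelf, 250 mm along x (as the shelf's x), 236 mm along y, 10 mm thick. Origin: middle of its upper face, 19 to 24 mm above the bench, 45 mm in front of the shelf's middle: 100 mm of open glass lies in front of the shelf. Not level: slopes up or down to the front by up to 0.045 rad, 5 mm over the drag. Feel for it.
- probe: Retrieving probe, 245 g. Upright orange handle 60 mm along x, 18 mm across y, 16 to 76 mm above the origin; from its foot a steel blade (14 mm wide, 18 to 22 mm above the origin) runs along +x and steps down at its end to the flat head. Origin: below the handle's middle, level with the head's underside when the blade is straight; the blade is bent from use, so the head sits up to 4 mm higher or lower.
- blade (a joint): Springing of the blade about its root (28 mm ahead of the handle's middle), rad: 0 when free, positive when the head is pressed up. 90 N m per rad, about 3 N per mm at the head. The lasting bend is not in this reading.
- cup (a point): Where the ring's centre lies when it rests in the probe's head; 183 mm along x from the probe's origin, on the head's underside; x along the blade. Head, 5 mm thick: cross bar 54 mm wide, 13 to 21 mm beyond this point, with a 5 mm prong at each end reaching back to 1 mm short of it; 44 mm clear between prongs, open towards the handle.
- handle (a point): Middle of the probe's grip, 50 mm above the probe's origin, axes as the probe's. Grip it from above across its 18 mm (y).
- rest: Blue stepped tool rest, fixed, 270 mm along x, 100 mm along y: 26 mm high under the handle (x = -135 to -45 mm), 3 mm high under blade and head (x = -45 to +135 mm). Origin: on the bench under its middle. The probe starts on it with its handle near x = -90 mm, y = 0, pointing along +x; it stands on its handle, its origin 10 mm above the bench.
- dish: Bystander: open glass dish, 84 mm across, 16 mm high, on top of the shelf.
- vial: Bystander: small jar with a green cap, 32 mm across, 60 mm high, on top of the shelf.
- slidebox: Bystander: yellow slide box, 90 x 75 x 30 mm.
- washbottle: Bystander: white bottle with a red cap, 60 mm across, 95 mm high.
- jar: Bystander: amber jar with a green cap, 60 mm across, 80 mm high.
- beaker: Bystander: glass beaker, 70 mm across, 80 mm high.
- brush: Bystander: small brush lying on the bench, 160 mm long.

How it is judged:
By the outcome, as a careful person would: the job done as asked, in the order asked, and still so for the second after the job is handed in, with the robot touching nothing.
It also fails if it takes over 61 s, if anything falls off the work surface, if the arm or the gripper's body presses on something with over 40 N, if the wrist force passes 120 N, or if a joint passes its speed limit or range.

## Robot

A 6-joint arm with a two-finger parallel gripper is mounted at the origin on the work surface. World frame = base frame: x ahead of the robot, y to its left, z up, the work surface at z = 0. Lengths are in m, angles in rad, forces in N, time in s.
With the tool pointing down it reaches from about 0.25 to 0.8 m from the base axis. Payload 3.9 kg.
Tool frame: the origin (TCP) lies between the finger pads; the fingertips stand 19 mm ahead of it and the grasp point (between the pads) is the TCP; z points along the fingers, y is the direction in which the jaws open and shut (so a half turn about z gives the same grasp; the last joint's range is limited). The gripper opens to 85 mm and grips with 20 to 120 N. Pads are 22 mm wide; open, the fingers measure 114 mm over their backs; the gripper's body (76 mm by 85 mm) begins 54 mm behind the grasp point. The pads swing forward as they close: fully open they stand 13 mm farther back than shut.
Start: joints at [1.104, 0.26, -0.138, 1.173, 0, 1.571], TCP at [0.236, 0.469, 0.25] pointing down, gripper open.
Joint ranges: [-2.78, 2.78], [-0.83, 1.72], [-1.28, 1.37], [-1.9, 2.12], [-1.57, 1.48], [-3.14, 3.14]. Speed limits (rad/s): [2.57, 2.57, 3.14, 3.14, 3.14, 3.14].

## Interface

Orientations are given as [roll, pitch, yaw] about the fixed x, y, z axes, in that order (R = Rz(yaw) Ry(pitch) Rx(roll)).
In Python, from bench import bot gives the robot as it stands.
- The arm moves only by the shell command python3 -m inch 'ROWS' [FORCE]. ROWS is JSON, a list of rows, each a list of 5 numbers: the shift along the tool's x, y, z in mm, then the turn about the tool's z in degrees, then the closure in counts, from 0 (fully open) to 255 (shut). In form: [[dx, dy, dz, turn, grip], ...]. A call has 1 to 10 rows; each row shifts and turns the commanded pose from where the row before left it, along the tool's axes as they then stand; what a row does not reach is not made up. A row lasts 1/8 s, in which the tool goes at most 62.5 mm and 10.7 degrees, less where a joint would pass 70% of its speed; a pose out of reach is approached as far as the arm can. A call is refused whole if a number of a shift passes 62.5 or a number of a turn 10.7, either way. A call with a gripper value outside its range is refused whole. The fingers move at their own pace and stop on an object; FORCE is the grip in N (left out, the last holds). Time passes only in rows, so rows that do not move let the fingers close. It gives the time, the measured TCP pose, the force and the opening at its end, in the units of the state.
- bot.state(): the state, without advancing time (a new reading comes with each control period).
- bot.get_image(name): name is "scene" or "top" or "wrist"; returns (picture, depth): 400x640x3 uint8, red, green, blue; 400x640 float32, m along the optical axis (not along the pixel's ray), 0 where there is no reading.
- bot.camera_params(name): a dict with "fovy" (degrees; the focal length in pixels is half the picture's height over the tangent of half this angle, whatever the lens; pixels are square), "cx", "cy" (the principal point, pixels), "xyz" and "attitude" of the camera in the world. Camera axes: x right, y down, z forward; pixel columns grow to the right and rows downward; lengths in m; the calibration is good to about 2 mm. A picture is of the moment at which its call begins: read the wrist's pose just before it. camera_params takes no time and is no camera call; for the wrist camera it gives the pose at the moment of the call.
- bot.close_job(): hands the job in, once; it reports no verdict.
The state is a dict: "t": time; "qpos": joint angles; "joint_vel": joint speeds; "tau": joint torques, N m; "ee_pos": TCP position; "ee_rot": TCP orientation; "contact_force": force on the tool from outside, world axes, zero at the start; "moment": the same for the moment, N m; "finger_gap": finger opening in m.
Only numpy, scipy, OpenCV 4.12 (cv2) and the standard library are available. Lean on these libraries where they do the work, as an engineer would, in place of code of your own. Each camera call takes 0.05 s, during which the arm holds its last target. There are 200 camera calls.

## Working session

There is one attempt and no reset: what is moved stays moved. The work goes in short steps, Python scripts to look and compute and a shell command to move; the robot and the scene stay as the last step left them, time stands still between calls to the robot, and variables do not carry over. Pictures are saved under pics/ and viewed, about 8 in all and at most 12, crops included, and the job is handed in when it is done.

```bash
ls; mkdir -p pics
cat > h.py <<'E'
import numpy as np, cv2
from bench import bot
from scipy.spatial.transform import Rotation as R
def cam(n):
    p=bot.camera_params(n); f=200/np.tan(np.radians(p["fovy"])/2)
    return p,f
def Rm(a):
    a=np.array(a); 
    return a if a.shape==(3,3) else R.from_euler('xyz',a).as_matrix() 
def ray(p,f,u,v):
    return Rm(p["attitude"])@np.array([(u-p["cx"])/f,(v-p["cy"])/f,1.])
def pt(p,f,u,v,d): return np.array(p["xyz"])+ray(p,f,u,v)*d
def atz(p,f,u,v,z):
    r=ray(p,f,u,v); o=np.array(p["xyz"]); return o+r*(z-o[2])/r[2]
E
python3 - <<'E'
from h import *
print(bot.state())
for n in ("scene","top"):
    im,d=bot.get_image(n); print(n,bot.camera_params(n)); cv2.imwrite(f"pics/{n}0.png",im[...,::-1]); np.save(f"{n}0.npy",d)
E
```

```text
pics
{'t': 0.0, 'qpos': array([ 1.10400691e+00,  2.60673968e-01, -1.39385674e-01,  1.17269736e+00,
        6.25813710e-06,  1.57079777e+00]), 'joint_vel': array([ 1.34637187e-03,  9.43005763e-05,  1.30051577e-03, -1.10612554e-03,
        1.02140648e-04,  3.89660442e-04]), 'tau': array([ 1.76207621e-03, -4.05677819e+01,  2.53926069e+01,  1.89194345e-02,
       -1.80933216e-04, -1.39130768e-05]), 'ee_pos': array([0.23596668, 0.46825388, 0.24946386]), 'ee_rot': array([-3.13963198e+00, -6.25530506e-06,  2.67480178e+00]), 'contact_force': array([ 0.52932755, -0.03446295, -0.00550261]), 'moment': array([ 0.00623352,  0.02693225, -0.01291279]), 'finger_gap': 0.08518083668749873}
scene {'fovy': 53.509775684764264, 'cx': 321.6200279900703, 'cy': 198.9443465369392, 'xyz': array([ 1.35786479, -0.4141744 ,  0.88541252]), 'attitude': array([-2.30251172,  0.00362769,  1.12522632])}
top {'fovy': 48.687853338721155, 'cx': 322.70678532743864, 'cy': 204.30357892987217, 'xyz': array([ 0.29005241, -0.07355206,  1.37220774]), 'attitude': array([-2.94123126e+00, -2.48210128e-03, -1.52625591e+00])}
```

View pics/top0.png

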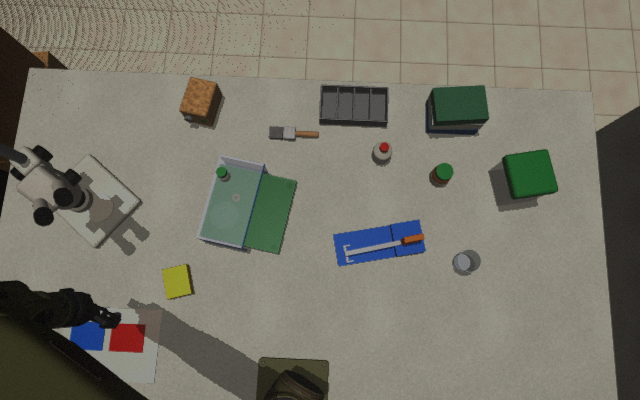

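View pics/scene0.png

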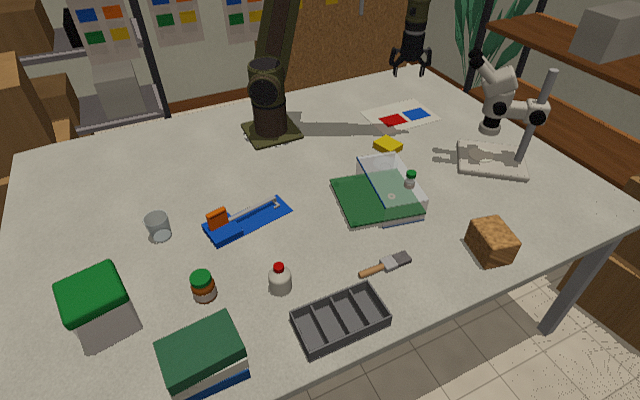

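The top view shows the shelf around (233,203) with its open front toward image right (world −y), the green-looking plate at (270,213), the probe on its rest at (380,242) with the handle at (413,239), and possibly the ring near (236,198). I'll enlarge it.

Run:
```python
import cv2,numpy as np
im=cv2.imread("pics/top0.png")
a=cv2.resize(im[148:262,190:305],None,fx=5,fy=5,interpolation=cv2.INTER_CUBIC)
cv2.imwrite("pics/c1.png",a)
b=cv2.resize(im[210:275,325:435],None,fx=7,fy=7,interpolation=cv2.INTER_CUBIC)
cv2.imwrite("pics/c2.png",b)
```

```text
(no output)
```

View pics/c1.png

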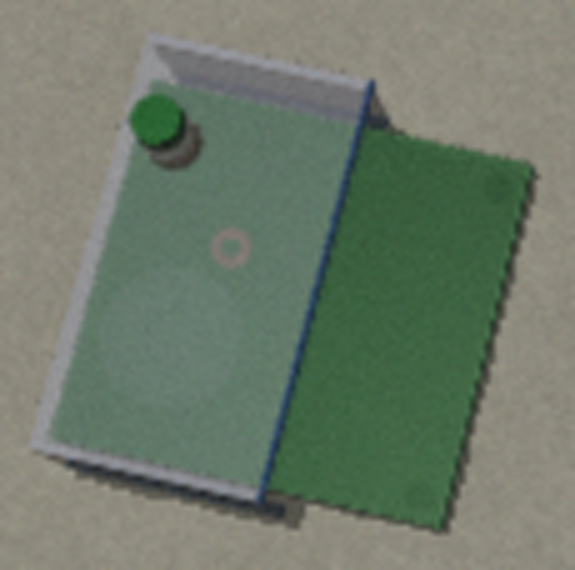

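View pics/c2.png

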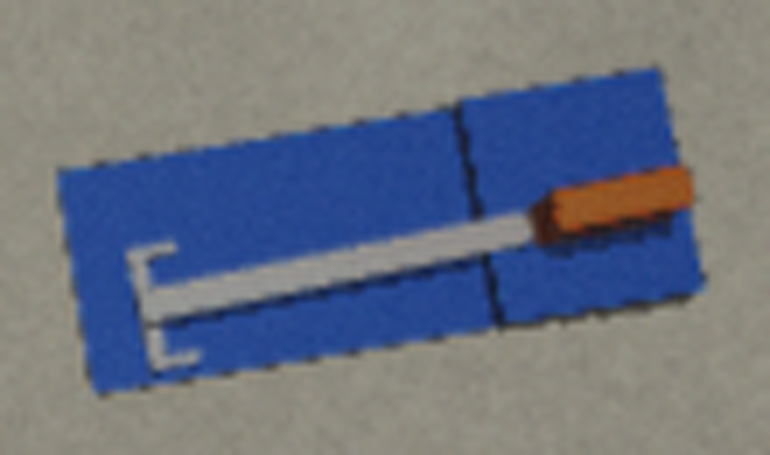

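c1: ring centre at crop (230,248), blue front edge (370,85)–(262,498), plate front corners (535,170) and (445,530). c2: handle top from (555,210) to (691,187), head bar at the left about (150,305), prongs pointing right.

Run:
```python
from h import *
p,f=cam("top"); d=np.load("top0.npy")
g1=lambda x,y:(190+x/5-.4,148+y/5-.4); g2=lambda x,y:(325+x/7-.43,210+y/7-.43)
def s(n,g,x,y,z):
    u,v=g(x,y); print(n,np.round(1000*atz(p,f,u,v,z),1),'depth->',np.round(1000*pt(p,f,u,v,d[int(round(v)),int(round(u))]),1))
s("ring",g1,230,248,.025)
for c in [(370,85),(262,498),(150,38),(38,448)]: s("shelf",g1,*c,.09)
for c in [(535,170),(445,530)]: s("plate",g1,*c,.022)
s("vial",g1,158,120,.15)
for c in [(555,210),(691,187)]: s("handle",g2,*c,.086)
for c in [(60,170),(98,393)]: s("restL",g2,*c,.003)
for c in [(658,68),(704,290)]: s("restR",g2,*c,.026)
for c in [(130,250),(155,370),(150,300)]: s("head",g2,*c,.014)
s("bladeroot",g2,525,228,.03)
# plate depth fit
P=[]
for x in range(345,500,5):
  for y in range(190,480,5):
    if -413*(x-300)+108*(-1)*0>0:pass
    u,v=g1(x,y)
    q=pt(p,f,u,v,d[int(round(v)),int(round(u))])
    if .005<q[2]<.04:P.append(q)
P=np.array(P);A=np.c_[P[:,:2],np.ones(len(P))]
print(len(P),np.linalg.lstsq(A,P[:,2],rcond=None)[0],P[:,2].mean(),P[:,2].std())
```

```text
ring [573.9 207.7  25. ] depth-> [560.3 194.2  89.5]
shelf [664.3 118.3  90. ] depth-> [665.7 119.   85.3]
shelf [412.9 163.1  90. ] depth-> [413.2 163.6  87.4]
shelf [687.8 253.3  90. ] depth-> [687.5 253.1  90.9]
shelf [436.2 295.8  90. ] depth-> [436.1 295.7  90.6]
plate [633.3  20.7  22. ] depth-> [638.   22.    3.5]
plate [405.   62.7  22. ] depth-> [406.7  64.8   1.9]
vial [620.5 229.  150. ] depth-> [620.2 228.8 151. ]
handle [ 456.7 -306.8   86. ] depth-> [ 456.8 -306.8   85.9]
handle [ 469.  -363.5   86. ] depth-> [ 469.3 -364.2   83.3]
restL [ 475.5 -101.3    3. ] depth-> [ 475.8 -101.3    1.2]
restL [ 377.7 -121.9    3. ] depth-> [ 377.9 -121.9    0.9]
restR [ 529.5 -362.5   26. ] depth-> [ 533.5 -367.4    3.3]
restR [ 432.5 -382.7   26. ] depth-> [ 432.3 -382.3   27.6]
head [ 440.  -133.2   14. ] depth-> [ 440.8 -133.5    7.3]
head [ 388.1 -145.9   14. ] depth-> [ 388.3 -146.1   11. ]
head [ 418.5 -142.7   14. ] depth-> [ 416.9 -141.9   30.6]
bladeroot [ 455.5 -303.9   30. ] depth-> [ 454.6 -302.6   37.6]
1640 [-0.00371863 -0.01285972  0.02761062] 0.02448182748556768 0.002995438571311516
```

```bash
cat >> h.py <<'E'
def plan(x,y,z,yawdeg=None):
    s=bot.state(); T=R.from_euler('xyz',s["ee_rot"]).as_matrix(); e=np.array([x,y,z])-s["ee_pos"]*1000
    print("t",round(s["t"],2),"pos",np.round(s["ee_pos"]*1000,2),"rot",np.round(np.degrees(s["ee_rot"]),2),"gap",round(s["finger_gap"],4),"F",np.round(s["contact_force"],2),"M",np.round(s["moment"],3))
    print("tool shift mm",np.round(T.T@e,1), "turn", None if yawdeg is None else round(np.degrees(s["ee_rot"][2])-yawdeg,2))
E
python3 -m inch '[[0,0,-15,10.5,0],[0,0,-15,10.5,0],[0,0,-15,10.5,0],[0,0,-15,10.5,0],[0,0,-15,10.5,0],[0,0,-15,10.5,0],[0,0,-15,10.3,0],[0,0,0,0,0]]'
python3 -c "
from h import *
plan(540,60,350,80); print(bot.camera_params('wrist'))"
```

```text
t: 1.1
ee_pos: [0.2365, 0.4692, 0.3559]
ee_rot: [3.141, -0.001, 1.398]
contact_force: [0.2, -0.7, -0.7]
finger_gap: 0.0852
t 1.1 pos [236.47 469.2  355.89] rot [ 1.7997e+02 -8.0000e-02  8.0070e+01] gap 0.0852 F [ 0.22 -0.74 -0.75] M [0.002 0.016 0.001]
tool shift mm [-350.8  369.5    5.6] turn 0.07
{'fovy': 65.26061415186535, 'cx': 318.7726362128952, 'cy': 199.8879421754242, 'xyz': array([0.25042376, 0.55169661, 0.47837727]), 'attitude': array([ 2.81269590e+00, -7.12340469e-04, -1.73238600e-01])}
```

```bash
python3 -m inch '[[-39,41,0,0,0],[-39,41,0,0,0],[-39,41,0,0,0],[-39,41,0,0,0],[-39,41,0,0,0],[-39,41,0,0,0],[-39,41,0,0,0],[-39,41,0,0,0],[-39,41,0,0,0],[0,0,0,0,0]]'
python3 -m inch '[[0,0,0,0,0]]'
python3 - <<'E'
from h import *
plan(540,60,350,80); p=bot.camera_params('wrist'); im,d=bot.get_image('wrist')
np.savez('w1.npz',d=d,xyz=p['xyz'],att=p['attitude'])
cv2.imwrite('pics/w1.png',im[...,::-1]); print(p['xyz'],p['attitude'])
E
```

```text
t: 2.35
ee_pos: [0.5398, 0.0557, 0.3533]
ee_rot: [-3.14, 0.001, 1.393]
contact_force: [-0.9, 0.3, -1.0]
finger_gap: 0.0855
t: 2.48
ee_pos: [0.5378, 0.0589, 0.3543]
ee_rot: [-3.139, 0.0, 1.397]
contact_force: [-0.2, -0.1, 0.4]
finger_gap: 0.0853
t 2.48 pos [537.75  58.86 354.31] rot [-179.87    0.     80.02] gap 0.0853 F [-0.21 -0.08  0.42] M [ 0.031  0.04  -0.018]
tool shift mm [1.5 2.  4.3] turn 0.02
[0.55216552 0.14145056 0.47664408] [ 2.81116525e+00  2.04316764e-03 -1.74226535e-01]
```

View pics/w1.png

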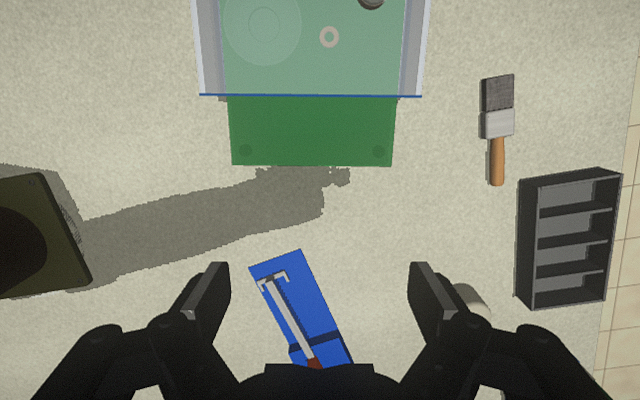

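The wrist view shows the ring at (329,37), the blue front edge nearly horizontal from (200,95) to (421,96), the plate front edge at row 165, and the rest and probe below centre. The handle is hidden by the gripper.

Run:
```python
from h import *
w=np.load('w1.npz'); d=w['d']; p=dict(bot.camera_params('wrist'),xyz=w['xyz'],attitude=w['att']); f=200/np.tan(np.radians(p['fovy'])/2)
p2,f2=cam('top')
ring=atz(p,f,329,37,.028); print('ring wrist',ring,'top',atz(p2,f2,235.6,197.2,.028))
# triangulate
r1=ray(p,f,329,37);r2=ray(p2,f2,235.6,197.2)
A=np.c_[r1,-r2];b=np.array(p2['xyz'])-p['xyz'];s=np.linalg.lstsq(A,b,rcond=None)[0];print('tri',p['xyz']+r1*s[0],np.array(p2['xyz'])+r2*s[1])
a,b=atz(p,f,200,95,.09),atz(p,f,421,96,.09);print('front',a,b,np.degrees(np.arctan2(*(b-a)[:2]))-0, 'mid',(a+b)/2)
v,u=np.mgrid[103:158:2,240:386:2]
P=np.array([pt(p,f,x,y,d[y,x]) for y,x in zip(v.ravel(),u.ravel())])
ex=np.array([np.cos(np.radians(80)),np.sin(np.radians(80))])
c=np.array([.5503,.2076])-.045*ex
X=(P[:,:2]-c)@ex; Y=(P[:,:2]-c)@np.array([-ex[1],ex[0]])
A=np.c_[X,Y,np.ones(len(X))];co=np.linalg.lstsq(A,P[:,2],rcond=None)[0];print('plate slope x,y,z0',co,np.std(P[:,2]-A@co))
# bench check
v,u=np.mgrid[100:240:4,440:475:4]
Q=np.array([pt(p,f,x,y,d[y,x]) for y,x in zip(v.ravel(),u.ravel())]);print('bench',Q.mean(0),Q[:,2].std(),np.linalg.lstsq(np.c_[Q[:,:2],np.ones(len(Q))],Q[:,2],rcond=None)[0])
u0,v0=329,37;print(np.round([pt(p,f,x,v0,d[v0,x])[2] for x in range(319,340,2)],4))
```

```text
ring wrist [0.57600831 0.20621138 0.028     ] top [0.57324863 0.20703786 0.028     ]
tri [0.5767257  0.20815994 0.01450092] [0.57604988 0.20981333 0.01470367]
front [0.41359053 0.16329827 0.09      ] [0.66894333 0.11722692 0.09      ] 100.22741095038279 mid [0.54126693 0.1402626  0.09      ]
plate slope x,y,z0 [ 0.18111809 -0.00555485  0.03787319] 0.029750875202124754
bench [ 0.7429454  -0.00783454 -0.00149114] 0.0008809742132755253 [ 0.0020523  -0.00086644 -0.00302268]
[0.0888 0.0884 0.0896 0.0894 0.0872 0.0896 0.0893 0.0889 0.0891 0.0899
 0.0883]
```

```bash
python3 -m inch '[[-50,-14.5,0,0,0],[-50,-14.5,0,0,0],[-50,-14.5,0,0,0],[-50,-14.5,0,0,0],[-50,-14.5,0,0,0],[0,0,0,-8,0],[0,0,0,-8,0],[0,0,0,-8,0],[0,0,0,0,0],[0,0,0,0,0]]'
python3 - <<'E'
from h import *
plan(423,-175,350,104)
w=np.load('w1.npz'); d=w['d']; p=dict(bot.camera_params('wrist'),xyz=w['xyz'],attitude=w['att']); f=200/np.tan(np.radians(p['fovy'])/2)
v,u=np.mgrid[103:158:2,240:386:2]
P=np.array([pt(p,f,x,y,d[y,x]) for y,x in zip(v.ravel(),u.ravel())]);P=P[abs(P[:,2]-.022)<.012]
ex=np.array([np.cos(np.radians(80)),np.sin(np.radians(80))]);c=np.array([.5503,.2076])-.045*ex
X=(P[:,:2]-c)@ex; Y=(P[:,:2]-c)@np.array([-ex[1],ex[0]])
A=np.c_[X,Y,np.ones(len(X))];co=np.linalg.lstsq(A,P[:,2],rcond=None)[0];print('plate',co,np.std(P[:,2]-A@co),len(P))
p=bot.camera_params('wrist'); im,d=bot.get_image('wrist')
np.savez('w2.npz',d=d,xyz=p['xyz'],att=p['attitude'])
cv2.imwrite('pics/w2.png',im[...,::-1]); print(p['xyz'],p['attitude'])
E
```

```text
t: 3.78
ee_pos: [0.4233, -0.1738, 0.3554]
ee_rot: [3.141, 0.0, 1.814]
contact_force: [-0.2, -0.1, 0.3]
finger_gap: 0.0853
t 3.77 pos [ 423.31 -173.76  355.41] rot [179.99   0.   103.96] gap 0.0853 F [-0.24 -0.05  0.27] M [-0.072  0.014  0.032]
tool shift mm [-1.1 -0.6  5.4] turn -0.04
plate [-0.01275991 -0.00012681  0.02228081] 0.000874985398053744 2035
[ 0.40269002 -0.09234515  0.47775915] [ 2.81110760e+00 -6.14210755e-04  2.43600395e-01]
```

View pics/w2.png

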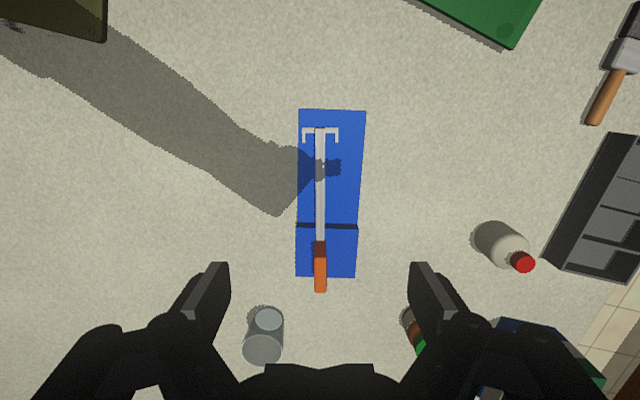

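The wrist view shows the probe at columns 302–340: bar at row 130, handle top rows 257–291 at column 320, and the rest skewed slightly. I'll enlarge it.

Run:
```python
import cv2
im=cv2.imread("pics/w2.png")
a=cv2.resize(im[102:302,280:380],None,fx=5,fy=5,interpolation=cv2.INTER_CUBIC)
a=cv2.rotate(a,cv2.ROTATE_90_COUNTERCLOCKWISE)
cv2.imwrite("pics/c3.png",cv2.resize(a,(800,400),interpolation=cv2.INTER_AREA))
```

```text
(no output)
```

View pics/c3.png

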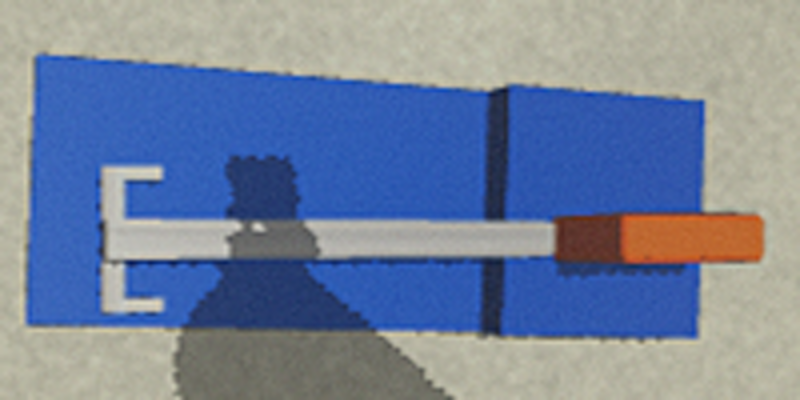

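Run:
```python
from h import *
w=np.load('w2.npz'); d=w['d']; p=dict(bot.camera_params('wrist'),xyz=w['xyz'],attitude=w['att']); f=200/np.tan(np.radians(p['fovy'])/2)
g=lambda X,Y:(380-Y/4-.5,102+X/4-.5)
def s(n,X,Y,z):
    u,v=g(X,Y); q=atz(p,f,u,v,z); print(n,np.round(q*1000,1),'depth z',round(pt(p,f,u,v,d[int(round(v)),int(round(u))])[2]*1000,1)); return q
a=s('hf',621,237.5,.086);b=s('hb',763,237.5,.086);h=(a+b)/2
for Y in(222,237,252): s('hd',690,Y,.086)
bar=s('bar',113,239.5,.015);m=s('blade',300,240,.03);m2=s('blade',540,238,.03)
for t in((102,168),(102,311)): s('barc',*t,.015)
for X in (110,116):
  for Y in(180,200,280,300): s('bar d',X,Y,.015)
ang=lambda q:np.degrees(np.arctan2(q[1],q[0]))
print('handle mid',h,'yaw handle',ang(a-b),'to bar',ang(bar-h),np.linalg.norm((bar-h)[:2]),'blade',ang(m-m2))
c=[s('rest',37,54,.003),s('rest',27,325,.003),s('rest',703,100,.026),s('rest',697,338,.026)]
l=(c[0]+c[1])/2;r=(c[2]+c[3])/2;print('rest yaw',ang(l-r),ang(c[0]-c[1])+90,np.linalg.norm((l-r)[:2]),'mid',(l+r)/2)
```

```text
hf [ 457.7 -304.8   86. ] depth z 82.6
hb [ 472.  -362.1   86. ] depth z 83.8
hd [ 469.9 -330.7   86. ] depth z 83.7
hd [ 464.7 -332.    86. ] depth z 84.5
hd [ 459.4 -333.3   86. ] depth z 86.2
bar [ 416.5 -141.4   15. ] depth z 26.6
blade [ 432.2 -205.6   30. ] depth z 30.0
blade [ 456.6 -300.2   30. ] depth z 31.2
barc [ 440.7 -131.4   15. ] depth z 477.8
barc [ 390.3 -143.9   15. ] depth z 11.3
bar d [ 437.2 -135.2   15. ] depth z 10.5
bar d [ 430.1 -136.9   15. ] depth z 8.0
bar d [ 401.9 -143.9   15. ] depth z 8.5
bar d [ 394.9 -145.7   15. ] depth z 11.4
bar d [ 437.7 -137.2   15. ] depth z 12.0
bar d [ 430.7 -139.    15. ] depth z 9.8
bar d [ 402.4 -146.    15. ] depth z 11.3
bar d [ 395.4 -147.7   15. ] depth z 10.4
handle mid [ 0.46486674 -0.33341785  0.086     ] yaw handle 104.03776953415283 to bar 104.15140261825772 0.19802536611322133 blade 104.46378287900062
rest [476.1 -99.8   3. ] depth z -1.3
rest [ 379.1 -120.3    3. ] depth z 0.5
rest [ 531.3 -360.9   26. ] depth z 23.9
rest [ 434.1 -382.1   26. ] depth z -0.7
rest yaw 101.90459931963905 101.92412100849108 0.2671820116417522 mid [ 0.45513024 -0.24078058  0.0145    ]
```

```bash
python3 -m inch '[[-41.3,0.3,40,0,0],[-41.3,0.3,40,0,0],[-41.3,0.3,40,0,0],[-41.3,0.3,40,0,0],[0,0,25,0,0],[0,0,0,0,0],[0,0,0,0,0]]'
python3 -c "
from h import *
plan(464.5,-333.8,60,104.1)"
```

```text
t: 4.7
ee_pos: [0.4649, -0.3346, 0.1714]
ee_rot: [3.141, 0.001, 1.815]
contact_force: [-0.4, 0.1, 0.7]
finger_gap: 0.0854
t 4.7 pos [ 464.89 -334.58  171.38] rot [1.7995e+02 5.0000e-02 1.0397e+02] gap 0.0854 F [-0.39  0.07  0.74] M [-0.036  0.017  0.052]
tool shift mm [  1.   -0.3 111.4] turn -0.13
```

```bash
python3 -m inch '[[0.5,0,40,0,0],[0,0,40,0,0],[0,0,20,0,0],[0,0,10.5,0,0],[0,0,0,0,0],[0,0,0,0,120],[0,0,0,0,150],[0,0,0,0,180],[0,0,0,0,220],[0,0,0,0,220]]' 100
python3 -m inch '[[0,0,0,0,220],[0,0,0,0,220]]'
python3 -c "
from h import *
plan(464.5,-333.8,60,104.1)"
```

```text
t: 5.95
ee_pos: [0.4646, -0.3345, 0.0603]
ee_rot: [3.141, 0.001, 1.814]
contact_force: [0.1, -0.6, 4.1]
finger_gap: 0.0169
t: 6.2
ee_pos: [0.4646, -0.3345, 0.0603]
ee_rot: [3.141, 0.001, 1.814]
contact_force: [-0.9, 0.1, 4.4]
finger_gap: 0.0171
t 6.2 pos [ 464.6  -334.53   60.34] rot [1.7996e+02 5.0000e-02 1.0395e+02] gap 0.0171 F [-0.94  0.13  4.45] M [0.095 0.056 0.032]
tool shift mm [0.7 0.1 0.3] turn -0.15
```

```bash
python3 -m inch '[[0,0,-5,0,220],[0,0,-10,0,220],[0,0,-25,0,220],[0,0,-35,0,220],[0,0,-35,0,220],[0,0,-10,0,220],[0,0,0,0,220],[0,0,0,0,220],[0,0,0,0,220]]'
python3 - <<'E'
from h import *
plan(520.7,-95.4,180,79.8)
S=bot.state()
p=bot.camera_params('wrist'); im,d=bot.get_image('wrist')
np.savez('w3.npz',d=d,xyz=p['xyz'],att=p['attitude'])
cv2.imwrite('pics/w3.png',cv2.resize(im[90:310,250:390,::-1],None,fx=2.7,fy=2.7,interpolation=cv2.INTER_CUBIC)); plan(0,0,0)
E
```

```text
t: 7.32
ee_pos: [0.4634, -0.3336, 0.1782]
ee_rot: [-3.14, -0.002, 1.814]
contact_force: [-0.1, 0.0, -3.0]
finger_gap: 0.0171
t 7.33 pos [ 463.43 -333.62  178.2 ] rot [-1.7989e+02 -1.3000e-01  1.0396e+02] gap 0.0171 F [-0.09  0.04 -3.01] M [-0.006 -0.048 -0.014]
tool shift mm [217.4 113.   -1.5] turn 24.16
t 7.38 pos [ 463.59 -333.73  178.45] rot [-1.7990e+02 -1.1000e-01  1.0396e+02] gap 0.0169 F [-0.21 -0.6  -2.2 ] M [-0.031  0.025 -0.01 ]
tool shift mm [ 435.3 -369.1  179.9] turn None
```

View pics/w3.png

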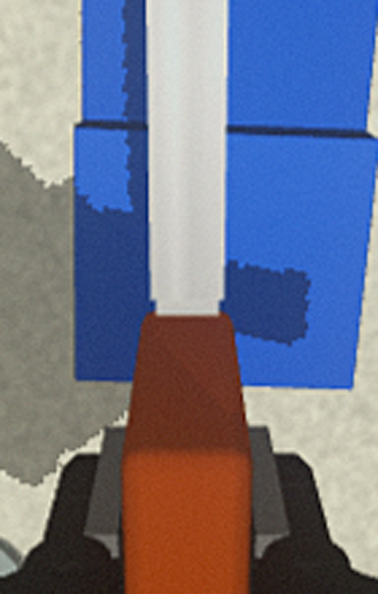

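The crop shows the handle held centrally between the pads with the blade straight up the image. The head is above the crop, so I'll get its height from the depth picture.

Run:
```python
from h import *
w=np.load('w3.npz'); d=w['d']; p=dict(bot.camera_params('wrist'),xyz=w['xyz'],attitude=w['att']); f=200/np.tan(np.radians(p['fovy'])/2)
e=np.array([.46355,-.3337]); ex=np.array([np.cos(np.radians(103.96)),np.sin(np.radians(103.96))]);ey=np.array([-ex[1],ex[0]])
v,u=np.mgrid[0:260,240:400]
P=np.array([pt(p,f,x,y,d[y,x]) for y,x in zip(v.ravel(),u.ravel())])
X=1000*(P[:,:2]-e)@ex;Y=1000*(P[:,:2]-e)@ey;Z=1000*P[:,2]
m=(Z>100)&(abs(Y)<40)&(X>32)
for a in range(35,215,6):
    k=m&(X>a)&(X<a+6)
    if k.sum(): print(a+3,k.sum(),'z',round(np.median(Z[k]),2),'y',np.round([Y[k].min(),Y[k].max(),np.median(Y[k])],1))
k=m&(X>186); print('head top', np.median(Z[k&(abs(Y)>10)]),k.sum(), 'tip',np.percentile(X[k],98))
b=m&(X<165)&(abs(Y)<5); c=np.polyfit(X[b],Z[b],1);print('blade line',c,'origin z implied top at0',c[1])
kk=m&(X<165)&(abs(Y)<9);print('y line',np.polyfit(X[kk],Y[kk],1))
```

```text
38 320 z 148.32 y [-6.3  7.5  0.3]
44 322 z 148.27 y [-6.3  7.4  0.8]
50 332 z 148.1 y [-6.2  7.4  0.8]
56 336 z 148.03 y [-6.1  7.3  0.3]
62 363 z 147.97 y [-6.5  7.2  0.3]
68 374 z 147.85 y [-6.4  7.5  0.3]
74 393 z 147.7 y [-6.4  7.5  0.3]
80 389 z 147.6 y [-6.3  7.4  0.8]
86 589 z 147.93 y [-6.2  7.3  0.2]
92 423 z 147.37 y [-6.6  7.2  0.3]
98 451 z 147.27 y [-6.5  7.2  0.3]
104 473 z 147.11 y [-6.4  7.5  0.3]
110 485 z 147.03 y [-6.3  7.5  0.8]
116 501 z 146.92 y [-6.2  7.3  0.3]
122 248 z 146.72 y [-6.5  7.3  0.3]
  return _methods._mean(a, axis=axis, dtype=dtype,
  ret = ret.dtype.type(ret / rcount)
Traceback (most recent call last):
IndexError: index -1 is out of bounds for axis 0 with size 0
```

```bash
python3 -m inch '[[20,10,0,0,220],[36.2,18.8,0,0,220],[36.2,18.8,0,0,220],[36.2,18.8,0,0,220],[36.2,18.8,0,0,220],[36.2,18.8,0,0,220],[16.4,9,0,0,220],[0,0,0,8,220],[0,0,0,8,220],[0,0,0,8.1,220]]'
python3 -m inch '[[0,0,10,0,220],[0,0,25,0,220],[0,0,25,0,220],[0,0,15,0,220],[0,0,8,0,220],[0,0,0,0,220],[0,0,0,0,220],[0,0,0,0,220]]'
python3 - <<'E'
from h import *
plan(520.7,-95.4,95,79.8)
p=bot.camera_params('wrist'); im,d=bot.get_image('wrist')
np.savez('w4.npz',d=d,xyz=p['xyz'],att=p['attitude'])
cv2.imwrite('pics/w4.png',im[...,::-1]);plan(520.7,-95.4,95,79.8)
im,d=bot.get_image('scene');cv2.imwrite('pics/s4.png',cv2.resize(im[120:260,180:460,::-1],None,fx=2.8,fy=2.8,interpolation=cv2.INTER_CUBIC))
E
```

```text
t: 8.62
ee_pos: [0.5212, -0.0957, 0.1796]
ee_rot: [-3.141, 0.0, 1.389]
contact_force: [0.3, 0.9, -2.6]
finger_gap: 0.017
t: 9.62
ee_pos: [0.5222, -0.0961, 0.0976]
ee_rot: [3.14, -0.0, 1.394]
contact_force: [-0.1, 0.3, -2.2]
finger_gap: 0.0171
t 9.62 pos [522.22 -96.12  97.61] rot [179.9   -0.    79.86] gap 0.0171 F [-0.06  0.26 -2.24] M [-0.054 -0.006 -0.016]
tool shift mm [ 0.4 -1.6  2.6] turn 0.06
t 9.68 pos [522.08 -96.11  97.5 ] rot [179.92   0.    79.86] gap 0.0173 F [-0.19 -0.02 -2.16] M [-0.027 -0.081  0.007]
tool shift mm [ 0.5 -1.5  2.5] turn 0.06
```

View pics/w4.png

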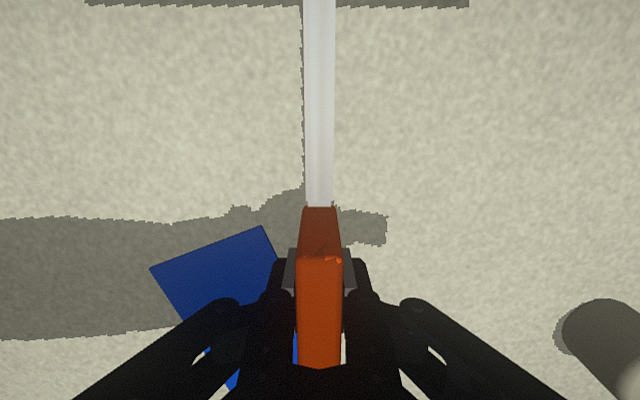

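The wrist view shows the probe straight in the grip, but the head is out of sight at this height. I'll check the head against the ring in the top camera by numbers.

```bash
cat > headpos.py <<'E'
from h import *
def head():
    p,f=cam('top'); a=bot.get_image('top')[0].astype(int); b=cv2.imread('pics/top0.png')[...,::-1].astype(int)
    return p,f,a,b
E
python3 - <<'E'
from headpos import *
p,f,a,b=head(); D=abs(a-b).sum(2)
g=(D>60); g[:148]=0; g[265:]=0; g[:,:190]=0; g[:,305:]=0
# colours near head
br=g&(a.min(2)>100)
v,u=np.nonzero(br); Q=np.array([atz(p,f,x,y,.046) for x,y in zip(u,v)])
s=bot.state();e=s['ee_pos'][:2];ps=s['ee_rot'][2];ex=np.array([np.cos(ps),np.sin(ps)]);ey=np.array([-ex[1],ex[0]])
X=1000*(Q[:,:2]-e)@ex;Y=1000*(Q[:,:2]-e)@ey
for c in range(110,225,6):
    k=(X>=c)&(X<c+6)&(abs(Y)<60)
    if k.sum():print(c+3,k.sum(),np.round([Y[k].min(),Y[k].max()],1))
r=np.array([.575,.2067]);print('ring rel',1000*(r-e)@ex,1000*(r-e)@ey)
cv2.imwrite('pics/t4.png',cv2.resize(a[148:262,190:340,::-1].astype(np.uint8),None,fx=5,fy=5,interpolation=cv2.INTER_CUBIC))
E
```

```text
113 13 [-59.8  45. ]
119 14 [-45.5  55.9]
125 14 [-51.   41.7]
131 10 [-8.5  4.9]
137 10 [-9.6  5.6]
143 10 [-8.9  4.6]
149 9 [-7.5  5.3]
155 10 [-9.2  4.3]
161 10 [-7.9  5.6]
167 9 [-8.9  3.9]
173 10 [-8.2  5.3]
179 9 [-6.9 25.4]
185 18 [-25.2  26.7]
191 22 [-26.2  28.1]
197 32 [-25.5  28.8]
203 21 [-24.1  27.1]
ring rel 307.38698945150793 0.9693794910585852
```

View pics/t4.png

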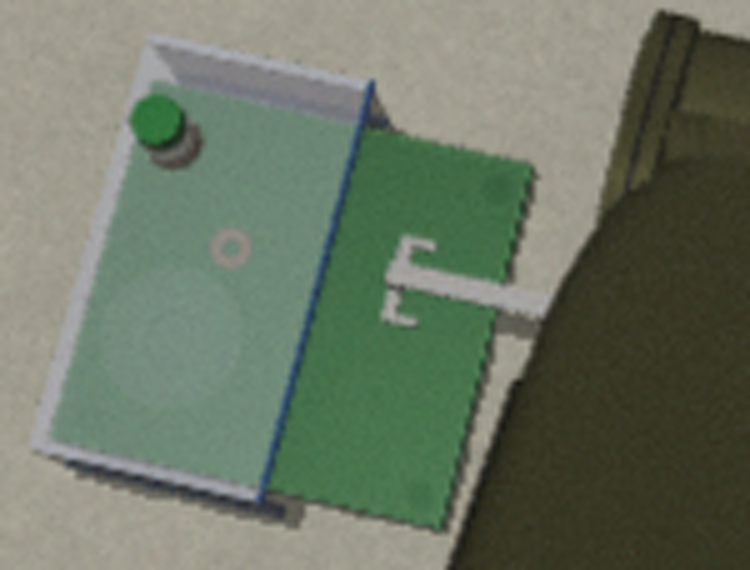

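The head is over the open glass at (405,280) in the crop, squarely in line with the ring at (230,248). The blade is clear of the shelf, so I'll reach in at this height.

```bash
python3 -m inch '[[9,0,0,0,220],[16,0,0,0,220],[16,0,0,0,220],[16,0,0,0,220],[16,0,0,0,220],[16,0,0,0,220],[16,0,0,0,220],[16,0,0,0,220],[8,0,0,0,220],[0,0,0,0,220]]'
for i in 1 2 3; do python3 -m inch '[[0,0,0,0,220]]'; done | grep -E 'pos|force'
cat > look.py <<'E'
from h import *
def look(tag,view=None):
    s=bot.state();F=[s['contact_force']];M=[s['moment']]
    a=bot.get_image('top')[0]
    for i in range(3):
        s=bot.state();F.append(s['contact_force']);M.append(s['moment']);bot.get_image('top')
    s=bot.state();e=s['ee_pos'];ps=s['ee_rot'][2]
    cv2.imwrite(f'pics/{tag}.png',cv2.resize(a[148:262,190:340,::-1],None,fx=5,fy=5,interpolation=cv2.INTER_CUBIC))
    print('t',s['t'],'F',np.mean(F,0).round(2),'M',np.mean(M,0).round(3),'pos',(e*1000).round(2),'rot',np.degrees(s['ee_rot']).round(2))
    ex=np.array([np.cos(ps),np.sin(ps)]);ey=np.array([-ex[1],ex[0]]);r=np.array([.575,.2067])
    print('ring0 rel cup',1000*((r-e[:2])@ex)-183,1000*(r-e[:2])@ey)
E
python3 -c "
from look import *
look('t5')"
```

```text
t: 11.02
ee_pos: [0.5443, 0.0315, 0.0968]
ee_rot: [3.142, 0.0, 1.395]
contact_force: [0.3, 0.2, -2.4]
finger_gap: 0.0166
ee_pos: [0.5441, 0.0306, 0.0968]
contact_force: [-1.1, -0.1, -3.0]
ee_pos: [0.5441, 0.0305, 0.0968]
contact_force: [-0.2, 0.1, -1.8]
ee_pos: [0.5442, 0.0306, 0.0968]
contact_force: [0.2, -1.0, -2.1]
t 11.6 F [ 0.24 -0.24 -2.48] M [-0.06  -0.011 -0.017] pos [544.23  30.8   96.83] rot [180.     0.    79.84]
ring0 rel cup -4.432765697502106 0.7494242580002991
```

View pics/t5.png

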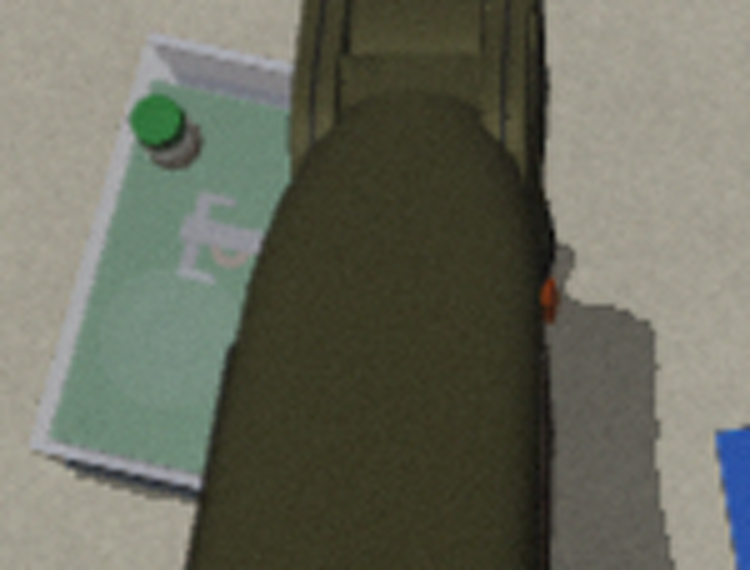

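The head is over and slightly past the ring: the bar's outer edge runs (193,195)–(178,275), and the ring shows partly at (232,257). I'll check the margin by projecting the model into this view.

Run:
```python
from h import *
p,f=cam('top');Rt=Rm(p['attitude'])
def pr(q):
    c=Rt.T@(np.array(q)-p['xyz']);u=p['cx']+f*c[0]/c[2];v=p['cy']+f*c[1]/c[2];return np.round([(u-190+.4)*5,(v-148+.4)*5],1)
e=np.array([.5442,.0307]);ps=np.radians(79.84);ex=np.array([np.cos(ps),np.sin(ps)]);ey=np.array([-ex[1],ex[0]])
for n,a in(('outer',.204),('inner',.196),('prongtip',.182)):
    print(n,*[pr([*(e+a*ex+s*.027*ey),.048]) for s in(-1,1)],'at z .027',*[pr([*(e+a*ex+s*.027*ey),.027]) for s in(-1,1)])
r=np.array([.5735,.207]);r2=np.array([.575,.2067])
for q in (r,r2): print('ring c',pr([*q,.026]),'far',pr([*(q+.013*ex),.026]))
```

```text
outer [196.5 186.6] [173.4 270.2] at z .027 [203.4 194.7] [180.7 277.1]
inner [209.  189.4] [186.1 273. ] at z .027 [215.7 197.4] [193.2 279.9]
prongtip [231.  194.2] [208.2 278. ] at z .027 [237.4 202.2] [215.  284.8]
ring c [230.7 248.3] far [210.5 243.8]
ring c [231.4 246. ] far [211.2 241.5]
```

```bash
python3 -m inch '[[3,0,0,0,220],[0,0,3,0,220],[0,0,5,0,220],[0,0,4,0,220],[0,0,3,0,220],[0,0,1,0,220],[0,0,0,0,220],[0,0,0,0,220]]'
cat > ff.py <<'E'
from h import *
F=[];M=[]
for i in range(5):
    s=bot.state();F.append(s['contact_force']);M.append(s['moment'])
    if i<4: bot.get_image('top')
print('t',round(s['t'],2),'F',np.mean(F,0).round(2),'M',np.mean(M,0).round(3),'pos',(s['ee_pos']*1000).round(2),'rot',np.degrees(s['ee_rot']).round(2))
E
python3 ff.py
python3 -m inch '[[0,0,1,0,220],[0,0,0,0,220]]';python3 ff.py
```

```text
t: 12.6
ee_pos: [0.5449, 0.0339, 0.081]
ee_rot: [3.141, -0.0, 1.394]
contact_force: [-0.7, -0.5, -2.5]
finger_gap: 0.0166
t 12.8 F [-0.16 -0.12 -2.43] M [-0.045 -0.014  0.016] pos [544.83  33.94  80.94] rot [179.99  -0.    79.86]
t: 13.05
ee_pos: [0.5447, 0.034, 0.0797]
ee_rot: [-3.141, 0.0, 1.394]
contact_force: [0.1, -0.1, -2.6]
finger_gap: 0.0168
t 13.25 F [-0.21 -0.2  -2.38] M [-0.031  0.004  0.005] pos [544.76  33.95  79.79] rot [-180.      0.     79.85]
```

```bash
python3 -m inch '[[0,0,1,0,220],[0,0,1,0,220],[0,0,0,0,220]]'|grep force;python3 ff.py
python3 -m inch '[[0,0,0.7,0,220],[0,0,0,0,220]]'|grep force;python3 ff.py
```

```text
contact_force: [-0.3, -0.4, -3.0]
t 13.82 F [ 0.29 -0.29 -2.43] M [-0.037  0.008  0.014] pos [544.78  33.95  77.8 ] rot [180.    -0.    79.85]
contact_force: [-0.1, 0.4, -1.9]
t 14.28 F [ 0.3   0.02 -2.5 ] M [-0.035  0.027  0.011] pos [544.77  33.94  77.11] rot [180.    -0.    79.85]
```

```bash
python3 -m inch '[[0,0,0.7,0,220],[0,0,0,0,220]]'|grep force;python3 ff.py
```

```text
contact_force: [0.2, -0.2, -2.5]
t 14.72 F [ 0.1   0.2  -2.44] M [-0.004  0.    -0.007] pos [544.79  33.98  76.43] rot [180.    -0.    79.86]
```

```bash
python3 -m inch '[[0,0,0.6,0,220],[0,0,0,0,220]]'|grep force;python3 ff.py
```

```text
contact_force: [-0.7, -0.3, -1.9]
t 15.18 F [-0.5  -0.21 -1.46] M [ 0.028  0.005 -0.018] pos [544.82  33.94  75.87] rot [179.99  -0.    79.85]
```

```bash
python3 -m inch '[[0,0,0.6,0,220],[0,0,0,0,220]]'|grep force;python3 ff.py
```

```text
contact_force: [-0.3, -1.1, -1.1]
t 15.62 F [ 0.08 -0.85 -0.82] M [ 0.085 -0.029  0.021] pos [544.89  33.93  75.3 ] rot [ 1.7998e+02 -1.0000e-02  7.9850e+01]
```

```bash
python3 -m inch '[[0,0,0.6,0,220],[0,0,0,0,220]]'|grep force;python3 ff.py
```

```text
contact_force: [-0.4, -1.4, 0.8]
t 16.07 F [-0.03 -1.26  0.71] M [ 0.118 -0.022 -0.01 ] pos [544.86  33.9   74.73] rot [179.98   0.    79.85]
```

Contact with the glass came at TCP z≈76.1 (head underside ≈23 mm, so not on the ring). The load is now about 3.1 N. I'll ease off a little and begin the drag, following the slope.

```bash
python3 -m inch '[[0,0,-0.3,0,220],[-3,0,-0.04,0,220],[-4,0,-0.05,0,220],[-3,0,-0.04,0,220],[0,0,0,0,220]]'|grep force;python3 ff.py
```

```text
contact_force: [-0.1, 0.4, -1.0]
t 16.9 F [-0.19 -0.35  0.16] M [0.327 0.006 0.03 ] pos [542.87  23.79  75.05] rot [-1.7999e+02  4.0000e-02  7.9850e+01]
```

```bash
python3 -m inch '[[-3,0,-0.04,0,220],[-4,0,-0.05,0,220],[-3,0,-0.04,0,220],[0,0,0,0,220]]'|grep force;python3 ff.py
```

```text
contact_force: [0.0, 0.4, -0.9]
t 17.6 F [-0.19 -0.32 -0.08] M [0.264 0.014 0.036] pos [541.16  13.82  75.19] rot [1.800e+02 6.000e-02 7.984e+01]
```

```bash
python3 -m inch '[[-4,0,-0.04,0,220],[-4,0,-0.04,0,220],[-4,0,-0.04,0,220],[-3,0,-0.03,0,220],[0,0,0,0,220]]'|grep force;python3 ff.py
```

```text
contact_force: [-0.6, 0.3, -0.0]
t 18.43 F [-0.47 -0.71  0.38] M [0.232 0.014 0.003] pos [538.51  -0.95  75.36] rot [1.800e+02 6.000e-02 7.984e+01]
```

```bash
python3 -m inch '[[-4,0,-0.04,0,220],[-4,0,-0.04,0,220],[-4,0,-0.04,0,220],[-3,0,-0.03,0,220],[0,0,0,0,220]]'|grep force;python3 ff.py
```

```text
contact_force: [-0.9, -0.2, 0.1]
t 19.25 F [-0.25 -0.79  0.45] M [ 0.288 -0.028 -0.009] pos [535.89 -15.73  75.53] rot [1.7999e+02 6.0000e-02 7.9840e+01]
```

```bash
python3 -m inch '[[-4,0,-0.08,0,220],[-4,0,-0.08,0,220],[-4,0,-0.07,0,220],[-3,0,-0.07,0,220],[0,0,0,0,220]]'|grep force;python3 ff.py
```

```text
contact_force: [-0.6, -0.9, -0.0]
t 20.07 F [-0.41 -0.9   0.32] M [ 0.227 -0.001  0.007] pos [533.23 -30.51  75.82] rot [1.800e+02 6.000e-02 7.984e+01]
```

```bash
python3 -m inch '[[-4,0,-0.06,0,220],[-4,0,-0.06,0,220],[-4,0,-0.05,0,220],[-3,0,-0.05,0,220],[0,0,0,0,220]]'|grep force;python3 ff.py; python3 -c "
from look import *
look('t6')"
```

```text
contact_force: [-0.3, 0.6, 0.0]
t 20.9 F [-0.2  -0.72  0.45] M [0.257 0.018 0.001] pos [530.6  -45.25  76.04] rot [1.7999e+02 6.0000e-02 7.9840e+01]
t 21.1 F [-0.4  -1.31  0.57] M [ 0.15  -0.004 -0.015] pos [530.7  -45.04  76.02] rot [1.7999e+02 3.0000e-02 7.9850e+01]
ring0 rel cup 72.60495932164167 0.7571185240375693
```

```bash
python3 -m inch '[[-4,0,-0.09,0,220],[-4,0,-0.09,0,220],[-4,0,-0.08,0,220],[-4,0,-0.08,0,220],[0,0,0,0,220]]'|grep force;python3 ff.py
```

```text
contact_force: [0.3, -0.7, 0.6]
t 21.93 F [-0.26 -1.22  0.58] M [0.177 0.007 0.025] pos [527.81 -61.02  76.39] rot [1.7999e+02 6.0000e-02 7.9840e+01]
```

```bash
python3 -m inch '[[-4,0,-0.07,0,220],[-4,0,-0.06,0,220],[-4,0,-0.06,0,220],[-5,0,-0.07,0,220],[-3,0,-0.03,0,220],[0,0,0,0,220]]'|grep force;python3 ff.py
python3 - <<'E'
from h import *
p,f=cam('scene');a,d=bot.get_image('scene');cv2.imwrite('pics/s7.png',a[...,::-1]);np.save('s7.npy',d)
s=bot.state();e=s['ee_pos'];ps=s['ee_rot'][2];ex=np.array([np.cos(ps),np.sin(ps)]);c=e[:2]+.183*ex
Rt=Rm(p['attitude'])
def pr(q):
    k=Rt.T@(np.array(q)-p['xyz']);return np.array([p['cx']+f*k[0]/k[2],p['cy']+f*k[1]/k[2]])
o=pr([*c,.028]);print('cup px',o, 'cup',c)
u,v=map(int,o.round())
h=cv2.cvtColor(a,cv2.COLOR_RGB2HSV)
for y in range(v-9,v+10): print(' '.join('%3d/%3d'%(h[y,x,0],h[y,x,1]) for x in range(u-11,u+12,2)))
E
```

```text
contact_force: [0.3, 0.2, 0.0]
t 22.88 F [-0.15 -0.94  0.14] M [0.165 0.007 0.022] pos [524.35 -80.7   76.71] rot [1.7999e+02 6.0000e-02 7.9840e+01]
cup px [359.36995722 201.00752887] cup [0.55664685 0.09952184]
 66/110  63/113  64/107  65/116  63/111  65/123  64/118  65/111  63/117  66/120  65/120  66/113
 64/115  63/113  66/111  63/111  65/125  67/128  64/119  65/126  65/126  65/120  64/119  65/116
 63/112  64/123  65/120  63/118  65/124  65/140  66/147  63/ 97  59/ 56  63/115  65/111  65/120
 64/114  65/121  65/123  65/131  63/ 79  54/ 40  23/ 13  27/ 16  19/ 18  64/115  65/126  65/123
 65/130  66/136  65/112  61/ 59  19/ 19  23/ 14   6/ 15  13/ 18   5/ 17  55/ 48  66/125  64/110
 59/ 57  25/ 21  27/ 17  30/ 17   9/ 15  12/ 20   9/ 15  15/ 15   9/ 16  45/ 26  66/125  62/111
 30/ 15   8/ 16   8/ 18   6/ 15  15/ 15  15/ 10   6/  9  11/ 15  15/ 13  35/ 14  65/117  64/114
 13/ 18  10/ 14   3/ 14   8/ 20   4/ 14  13/ 15  13/ 37  60/  3  30/ 12  54/ 47  65/126  66/130
  9/ 22   8/ 21   9/ 21  42/ 23  44/ 67  15/138  17/168  18/ 89  20/ 10  61/ 72  65/121  65/121
 34/ 19  55/ 45  61/ 91 
[... 235 characters left out ...]
/ 18   5/ 19  65/129  63/117
 63/110  64/125  63/112  66/125  53/ 99  17/179  17/184  20/179  69/111   6/ 15  64/ 94  66/128
 64/119  64/120  64/112  63/121  70/133  25/131  24/143  56/ 52  38/ 14   8/ 17  56/ 50  65/123
 63/107  64/112  64/118  65/113  65/118  66/121  64/141  55/ 11   8/ 21 175/ 23  59/ 58  67/130
 64/116  64/112  64/118  63/105  65/122  67/117  66/131  30/ 11  54/ 46  55/ 71  63/105  66/112
 64/117  63/105  64/117  65/114  64/113  64/113  66/119  62/ 91  66/119  65/129  64/120  64/121
 64/124  65/123  66/118  63/114  65/111  67/114  64/113  66/126  66/125  66/118  63/115  64/116
 64/114  65/120  65/114  64/115  64/120  65/111  65/114  66/117  66/124  63/128  64/119  63/110
```

Brass-coloured pixels sit in the head's cup at (358,201), about 105 mm in front of the shelf's middle, so the ring is well clear of the front edge. I'll unload slightly forward, lift, and carry the probe back.

```bash
python3 -m inch '[[1.5,0,0,0,220],[0,0,-2,0,220],[0,0,-5,0,220],[0,0,-10,0,220],[0,0,-20,0,220],[-10,0,-20,0,220],[-15,0,-20,0,220],[-15,0,-20,0,220],[0,0,-5,0,220],[0,0,0,0,220]]'
python3 -m inch '[[0,0,0,-6,220],[0,0,0,-8,220],[0,0,0,-8,220],[0,0,0,-2.1,220],[0,0,0,0,220],[0,0,0,0,220]]'
python3 -c "
from h import *
plan(464.6,-334.5,60.3,103.95)
s=bot.state();a,d=bot.get_image('scene');cv2.imwrite('pics/s8.png',a[...,::-1])
h=cv2.cvtColor(a,cv2.COLOR_RGB2HSV);m=(abs(h[...,0].astype(int)-19)<5)&(h[...,1]>110);m[:185]=0;m[225:]=0;m[:,:335]=0;m[:,:]&=True;m[:,425:]=0
v,u=np.nonzero(m);p,f=cam('scene');print(len(u),u.mean(),v.mean(),atz(p,f,u.mean(),v.mean(),.028))"
```

```text
t: 24.18
ee_pos: [0.5177, -0.1178, 0.1788]
ee_rot: [3.141, -0.0, 1.394]
contact_force: [-0.3, 0.7, -2.3]
finger_gap: 0.0171
t: 24.92
ee_pos: [0.5174, -0.118, 0.1783]
ee_rot: [-3.141, -0.0, 1.813]
contact_force: [-0.6, -0.0, -2.7]
finger_gap: 0.0171
t 24.93 pos [ 517.41 -117.97  178.34] rot [-1.7997e+02 -1.0000e-02  1.0391e+02] gap 0.0171 F [-0.59 -0.04 -2.73] M [-0.054  0.016  0.014]
tool shift mm [-197.5 -103.2  118. ] turn -0.04
33 359.3636363636364 202.27272727272728 [0.56189448 0.09652019 0.028     ]
```

```bash
python3 -m inch '[[-15,-8,0,0,220],[-32,-17,0,0,220],[-34,-17.5,0,0,220],[-34,-17.5,0,0,220],[-34,-17.5,0,0,220],[-32,-17,0,0,220],[-16.5,-8.7,0,0,220],[0,0,0,0,220],[0,0,0,0,220],[0,0,0,0,220]]'
python3 - <<'E'
from h import *
plan(464.6,-334.5,60.3,103.95)
def prof(d,p,e,yaw):
    f=200/np.tan(np.radians(p['fovy'])/2)
    ex=np.array([np.cos(yaw),np.sin(yaw)]);ey=np.array([-ex[1],ex[0]])
    v,u=np.mgrid[0:260:2,280:360:2]
    P=np.array([pt(p,f,x,y,d[y,x]) for y,x in zip(v.ravel(),u.ravel())])
    X=1000*(P[:,:2]-e[:2])@ex;Y=1000*(P[:,:2]-e[:2])@ey;Z=1000*(P[:,2]-e[2])
    m=(Z>-45)&(abs(Y)<9)&(X>34)&(X<120)&(Z<-15)
    print('z line',np.polyfit(X[m],Z[m],1),'y line',np.polyfit(X[m],Y[m],1))
    k=(abs(Z-26)<4)&(abs(Y)<12)&(abs(X)<45)
    v,u=np.mgrid[240:400:2,280:360:2]
    P=np.array([pt(p,f,x,y,d[y,x]) for y,x in zip(v.ravel(),u.ravel())])
    X=1000*(P[:,:2]-e[:2])@ex;Z=1000*(P[:,2]-e[2]);k=(abs(Z-25)<4)
    if k.sum()>20: print('handle top',np.percentile(X[k],[1,99]),np.polyfit(X[k],Z[k],1))
p=bot.camera_params('wrist')
w=np.load('w3.npz');prof(w['d'],dict(p,xyz=w['xyz'],attitude=w['att']),np.array([.46355,-.3337,.1784]),np.radians(103.96))
s=bot.state();im,d=bot.get_image('wrist');prof(d,p,s['ee_pos'],s['ee_rot'][2])
E
```

```text
t: 26.22
ee_pos: [0.4652, -0.3337, 0.1786]
ee_rot: [-3.142, -0.001, 1.816]
contact_force: [0.9, 0.2, -2.1]
finger_gap: 0.0172
t 26.23 pos [ 465.2  -333.66  178.59] rot [-1.8000e+02 -3.0000e-02  1.0403e+02] gap 0.0172 F [ 0.9   0.17 -2.06] M [-0.052 -0.043  0.071]
tool shift mm [ -0.7  -0.8 118.3] turn 0.08
z line [-1.78207264e-02 -2.93865031e+01] y line [0.00042866 0.42224604]
handle top [-20.43647488  28.40605631] [-7.61835146e-03  2.39956130e+01]
z line [-2.16185285e-02 -2.90227637e+01] y line [0.0011418  0.20377328]
handle top [-20.59689599  28.34593139] [-6.98245334e-03  2.41483802e+01]
```

No slip: the blade line and handle match what they were before. Lowering now, feeling for the last few millimetres.

```bash
python3 -m inch '[[-0.6,-0.7,15,0,220],[0,0,30,0,220],[0,0,30,0,220],[0,0,25,0,220],[0,0,12,0,220],[0,0,3,0,220],[0,0,0,0,220],[0,0,0,0,220]]'
python3 -c "
from h import *
plan(464.6,-334.5,60.3,103.95)"; python3 ff.py
```

```text
t: 27.28
ee_pos: [0.4652, -0.336, 0.0646]
ee_rot: [3.14, 0.002, 1.814]
contact_force: [0.2, -0.9, -2.6]
finger_gap: 0.0168
t 27.27 pos [ 465.21 -335.98   64.62] rot [1.7992e+02 9.0000e-02 1.0395e+02] gap 0.0168 F [ 0.22 -0.92 -2.62] M [-0.019 -0.007  0.012]
tool shift mm [ 1.6 -0.2  4.3] turn 0.0
t 27.48 F [ 0.13 -0.52 -2.58] M [-0.033 -0.008 -0.008] pos [ 464.81 -335.7    64.2 ] rot [1.7996e+02 5.0000e-02 1.0395e+02]
```

```bash
python3 -m inch '[[1.1,0.1,2,0,220],[0,0,1.2,0,220],[0,0,0,0,220]]'|grep -E 'force|pos';python3 ff.py
python3 -m inch '[[0,0,0.6,0,220],[0,0,0,0,220]]'|grep force;python3 ff.py
```

```text
ee_pos: [0.4642, -0.3343, 0.0604]
contact_force: [0.7, 0.2, -1.2]
t 28.05 F [-0.13  0.42 -1.18] M [ 0.073  0.047 -0.008] pos [ 464.21 -334.28   60.37] rot [-1.7999e+02 -1.0000e-02  1.0395e+02]
contact_force: [-2.2, 1.5, 5.1]
t 28.5 F [-2.05  1.73  5.33] M [0.351 0.491 0.007] pos [ 464.24 -334.26   60.31] rot [180.     0.   103.96]
```

```bash
python3 -m inch '[[0,0,-0.3,0,220],[0,0,0,0,170],[0,0,0,0,120],[0,0,0,0,60],[0,0,0,0,0],[0,0,0,0,0],[0,0,0,0,0]]'
python3 -m inch '[[0,0,-5,0,0],[0,0,-20,0,0],[0,0,-40,0,0],[0,0,-50,0,0],[30,0,-40,0,0],[50,0,-35,0,0],[50,0,0,0,0],[35,0,0,0,0],[0,0,0,0,0],[0,0,0,0,0]]'
python3 - <<'E'
from h import *
plan(0,0,0)
p=bot.camera_params('wrist'); im,d=bot.get_image('wrist'); np.savez('w9.npz',d=d,xyz=p['xyz'],att=p['attitude'])
t=bot.get_image('top')[0]
a=cv2.resize(im[:,:,::-1],(480,300),interpolation=cv2.INTER_AREA)
c=cv2.resize(im[90:310,260:390,::-1],(320,542),interpolation=cv2.INTER_CUBIC)
b=cv2.resize(t[140:280,180:440,::-1],(480,258),interpolation=cv2.INTER_CUBIC)
o=np.zeros((560,800,3),np.uint8);o[:300,:480]=a;o[300:558,:480]=b;o[:542,480:]=c;cv2.imwrite('pics/fin.png',o)
E
```

```text
t: 29.38
ee_pos: [0.4643, -0.3344, 0.0601]
ee_rot: [3.142, 0.0, 1.814]
contact_force: [0.3, 0.4, -0.4]
finger_gap: 0.0855
t: 30.62
ee_pos: [0.425, -0.1746, 0.2505]
ee_rot: [3.141, 0.001, 1.815]
contact_force: [0.5, -0.3, -0.1]
finger_gap: 0.0853
t 30.62 pos [ 424.96 -174.63  250.55] rot [1.7995e+02 7.0000e-02 1.0397e+02] gap 0.0853 F [ 0.48 -0.33 -0.1 ] M [-0.025 -0.03   0.038]
tool shift mm [ 272.3 -370.5  249.9] turn None
```

View pics/fin.png

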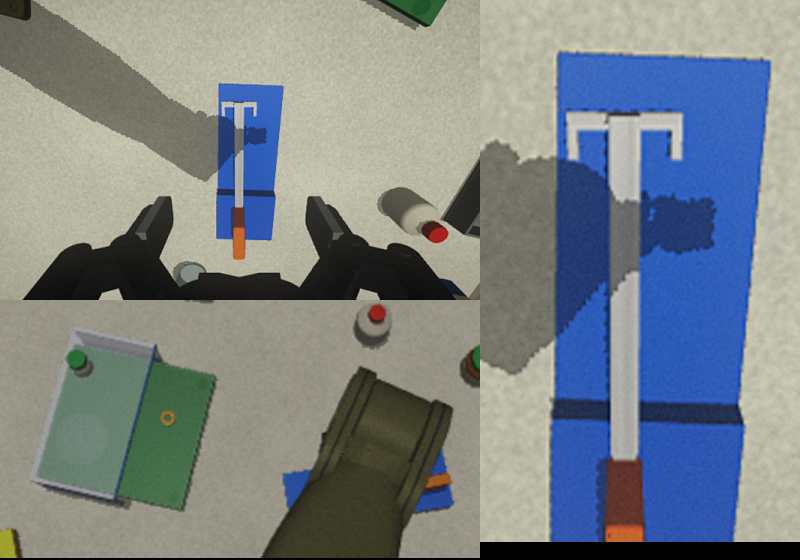

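The final picture shows the ring on the open glass at (167,418), clear of the shelf's front edge. The probe lies on its blue rest as before, and the dish, vial and bottle look undisturbed. Handing in.

```bash
python3 -c "
from bench import bot
print(bot.close_job())"
```

```text
the job is handed in; nothing more can be done
None
```

The brass ring is out on the open glass in front of the shelf, and the probe is back on its blue rest. I handed the job in at about 31 s of the 61 s allowed.

- **Lowering:** I took the probe by its handle and reached the head in under the shelf, past the ring. I then lowered it in small steps until it touched the glass, with its underside about 23 mm above the bench. That height meant it was on the glass, not on the ring.
- **Drag:** I dragged the ring about 117 mm towards the front, following the rise of the glass. The steady load at each stop was about 2.4 to 3.1 N. Spot readings right after a move varied from about 1.4 to 3.2 N, and I took no readings while the head was moving.
- **Ring position:** By the scene camera the ring is roughly 20 mm clear of the shelf's front edge, and it shows free on the glass in the last top view.
- **Probe on rest:** The handle was released within about 0.5 mm and 0.1° of the pose I took it from, and it had not slipped in the grip.
- **Disagreements:** The top and wrist cameras placed the ring about 3 mm apart. The head also sat about 4 mm to one side of where I predicted it in the top view. I reached 3 mm further past the ring to cover that.
- **Bystanders:** The shelf, dish, vial and bottle look as they stood, judged by eye in the last picture. I did not look closely at the brush, slide box, jar and beaker again.

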